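# Open the paddle-latched sample locker

### The arm

A 6-joint arm with a two-finger parallel gripper is mounted at the origin on a cart in front of the work surface, level with it; the furniture and walls round the work are solid. World frame = base frame: x ahead of the robot, y to its left, z up, the work surface at z = 0. Lengths are in m, angles in rad, forces in N, time in s.
With the tool pointing down it reaches from about 0.375 to 0.975 m from the base axis. Payload 3.8 kg.
Tool frame: the origin (TCP) lies midway between the tips of the shut fingers; the grasp point (between the pads) lies 19 mm behind it; z points along the fingers, y is the line along which they close (so a half turn about z gives the same grasp; the last joint's range is limited). The gripper opens to 85 mm and grips with 20 to 120 N. Pads are 22 mm wide; open, the fingers measure 114 mm over their backs; the gripper's body (76 mm by 85 mm) begins 54 mm behind the grasp point. The pads swing forward as they close: fully open they stand 13 mm farther back than shut.
Start: joints at [1.248, 0.264, 1.604, -0, 1.274, -0.037], TCP at [0.19, 0.648, 0.231] pointing down, gripper open.
Joint ranges: [-2.63, 2.63], [-0.94, 2.18], [0.31, 2.57], [-1.31, 4.45], [0, 2.66], [-2.55, 2.55]. Speed limits (rad/s): [2.57, 2.57, 3.14, 3.14, 3.14, 3.14].

### API

Orientations are given as a rotation vector (axis times angle).
In Python, from workcell import bot gives the robot as it stands.
- The arm moves only by the tool step_arm, never from a script. Its argument "motion" is a list of rows, each a list of 5 numbers: the finger opening in cm, from 0 to 8.54, then the shift along the tool's x, y, z in cm, then the turn about the tool's z in degrees. In form: [[claw, dx, dy, dz, twist], ...]. A call has 1 to 20 rows; each row is the pose to reach, as a shift and turn from the pose commanded when the call began, along the tool's axes at that moment; what a row does not reach only later rows make up. A row lasts 1/10 s, in which the tool goes at most 50 mm and 8.59 degrees, less where a joint would pass 70% of its speed; a pose out of reach is approached as far as the arm can. A call with a gripper value outside its range is refused whole. The fingers move at their own pace and stop on an object; "force" is the grip in N (left out, the last holds). Time passes only in rows, so rows that repeat a pose let the fingers close. It gives the time, the measured TCP pose, the force, the opening and the grip force at its end, in the units of the state.
- bot.read_state(): the state, without advancing time (a new reading comes with each control period).
- bot.read_camera(name): name is "side" or "top" or "wrist"; returns (picture, depth): 480x640x3 uint8, red, green, blue; 480x640 float32, m along the optical axis (not along the pixel's ray), 0 where there is no reading.
- bot.calibration(name): a dict with "mtx" (3x3 intrinsics, pixels), "origin" and "orientation" of the camera in the world; the wrist camera has in their place "T_tool_cam" (4x4, takes a point from camera to tool coordinates, whose origin is the TCP and whose axes are the flange's). Camera axes: x right, y up, looking along -z (the intrinsics and any distortion apply to the point x, -y, -z); pixel columns grow to the right and rows downward; lengths in m; the calibration is good to about 2 mm. A picture is of the moment at which its call begins: read the wrist's pose just before it. calibration takes no time and is no camera call.
- bot.finish_job(): hands the job in; it is judged then, once.
The state is a dict: "time": time; "q": joint angles; "joint_vel": joint speeds; "joint_torque": joint torques, N m; "tool_pos": TCP position; "tcp_rot": TCP orientation; "wrist_force": force on the tool from outside, world axes, zero at the start; "torque": the same for the moment, N m; "width": opening from 0.0 (shut) to 1.0 (fully open); "grip_force": force on a finger pad.
Only numpy, scipy, OpenCV 4.12 (cv2) and the standard library are available. Lean on these libraries where they do the work, as an engineer would, in place of code of your own. Each camera call takes 0.05 s, during which the arm holds its last target. There are 200 camera calls.

### The job

Open the small grey locker. Lift its paddle handle gently until you feel it come up against its soft stop, so that the hidden pawl is drawn clear, and keep it there while you swing the door out to about a right angle, then let go so that the paddle springs back and the door stays open. Do not strain the latch, neither by pulling at the door while it is still caught nor by forcing the paddle past its stop, and leave the things standing around it alone.

Things in the scene. Friction and masses are not known exactly. Their poses are not given: they have to be found in the camera images.
- locker: fixed grey sheet-metal locker, 120 deep (x) by 170 wide (y) by 168 mm high, on the worktop and held down; origin at the centre of its underside; its front, closed by a 12 mm thick door, faces its own -x, +y is to the left as seen from the robot, z up. The door's outer face lies 72 mm in front of the origin
- door_hinge (a point): point on the upright hinge line of the door, at the front right edge of the locker (60 mm in front of its origin, 85 mm to the right), at the height of the paddle's pivot, 128 mm above the worktop
- door (a joint): door angle in rad, 0 shut, growing as the left edge swings out towards the robot and to the right (anticlockwise from above), limit 1.95; a light friction hinge (about 1 N at the paddle) that stays where it is left; while caught it has up to 0.09 rad of play
- paddle_grip (a point): best point to hold the paddle, in its middle, 60 mm out from its pivot and 54 mm out from the door. The paddle is a flat aluminium handle, 36 wide by 8 mm thick, sticking straight out of the door near its left edge, level at rest; it ends 18 mm beyond this point. Its side edges are free for fingers from the end to 30 mm behind this point. x inward along the paddle, y across it, z up
- paddle (a joint): paddle angle in rad, 0 level, growing as its outer end is lifted, limit 1.1. Its pivot line is level and parallel to the door: with the door shut 66 mm in front of the locker's origin and 128 mm up; the paddle's middle is 50 mm left of the origin (135 mm left of the hinge). A spring returns it (about 2 N at the grip point at rest, 5 N at 0.75 rad)
- pawl: hidden hook behind the door, rigid with the paddle, origin on its pivot, axes as paddle_grip's. Held by a strike of unknown height: free at a paddle angle of 0.1 to 0.8 rad. 2 to 5 mm of grip travel later it meets a rubber stop, felt at the grip as 3 to 5 N per mm on top of the spring; lifted lightly against it, it is clear. Over 15 N on it is strain (10 N at the grip point beyond the spring)
- tall_bottle: white bottle, 62 mm across, 118 mm tall, standing to the left of the locker; origin at the centre of its underside; bystander
- short_bottle: white bottle, 55 mm across, 98 mm tall, standing to the right of the locker; origin at the centre of its underside; bystander
- timer: flat white timer, 66 by 66 by 19 mm, lying in front of the locker to the left; origin at the centre of its underside; bystander

How it is judged:
On the way, in this order (a step that is already met when the one before it is completed fails the run):
1. the paddle is lifted while the door is still shut (value of joint paddle above 0.1 rad and value of joint door below 0.05 rad), for 0.1 s.
2. the door is swung out of the latch (value of joint door above 0.3 rad), for 0.1 s.
At the end, for the whole second after the job is handed in: the door stands open between 1.25 and 1.9 rad (about a right angle), at rest, and the paddle has sprung back to within 0.06 rad of level (value of joint door between 1.25 and 1.9 rad and velocity of joint door between -0.05 and 0.05 rad/s and value of joint paddle below 0.06 rad); the robot touches nothing.
It fails at once if the latch is strained: more than 15 N on the pawl (contact force between pawl and anything else above 15 N).
It fails at once if a bystander is moved by more than 20 mm (distance of any of tall_bottle, short_bottle, timer from where it was at the start of the episode above 0.02 m).
It also fails if it takes over 64 s, if anything falls off the work surface, if the arm or the gripper's body presses on something with over 40 N, if the wrist force passes 120 N, or if a joint passes its speed limit or range.

## Working session

There is one attempt and no reset: what is moved stays moved. The work goes in short steps, Python scripts to look and compute and a tool call to move; the robot and the scene stay as the last step left them, time stands still between calls to the robot, and variables do not carry over. Pictures are saved under pics/ and viewed, at most 10 in all, crops included, and the job is handed in when it is done.

Besides the shell and the picture viewer there is one more tool, called as name(argument=value, ...), one argument or row to a line, values as JSON. step_arm: Moves the arm, as the interface text tells. Its arguments: {"type":"object","properties":{"motion":{"type":"array","items":{"type":"array","items":{"type":"number"}}},"force":{"type":"number"}},"required":["motion"]}

```bash
mkdir -p pics
cat > h.py <<'E'
import numpy as np,cv2
from workcell import bot
from scipy.spatial.transform import Rotation as R
def cam(n):
    c=bot.calibration(n); s=bot.read_state()
    p,d=bot.read_camera(n)
    if n=="wrist":
        T=np.eye(4);T[:3,:3]=R.from_rotvec(s['tcp_rot']).as_matrix();T[:3,3]=s['tool_pos']
        T=T@np.array(c['T_tool_cam'])
    else:
        T=np.eye(4);o=np.array(c['orientation']);T[:3,:3]=o if o.shape==(3,3) else R.from_rotvec(o).as_matrix();T[:3,3]=c['origin']
    K=np.array(c['mtx'])
    v,u=np.mgrid[:480,:640]
    P=np.stack([(u-K[0,2])/K[0,0]*d,-(v-K[1,2])/K[1,1]*d,-d],-1)@T[:3,:3].T+T[:3,3]
    P[d==0]=np.nan
    return p,d,P
E
python3 - <<'E'
from h import *
for n in("top","side"):
    print({k:(np.round(v,3).tolist() if not isinstance(v,str) else v) for k,v in bot.calibration(n).items()})
    p,d,P=cam(n); cv2.imwrite(f'pics/{n}.png',p[:,:,::-1]); np.save(n+'.npy',P)
s=bot.read_state();print(s)
E
```

```text
{'mtx': [[532.603, 0.0, 313.526], [0.0, 532.603, 246.194], [0.0, 0.0, 1.0]], 'origin': [0.444, 0.124, 1.047], 'orientation': [0.136, -0.118, -1.55]}
{'mtx': [[463.99, 0.0, 328.621], [0.0, 463.99, 231.051], [0.0, 0.0, 1.0]], 'origin': [0.933, 0.315, 0.84], 'orientation': [0.304, 0.524, 1.986]}
{'time': 0.1, 'q': array([ 1.24809435e+00,  2.64699818e-01,  1.60527403e+00,  9.78120624e-06,
        1.27371953e+00, -3.68927950e-02]), 'joint_vel': array([ 0.00072441, -0.00170184, -0.00490437,  0.00032376,  0.00022448,
        0.000928  ]), 'joint_torque': array([ 1.27680041e-04, -5.16702139e+01, -3.68587303e+01, -1.10401193e-04,
        6.21985891e-03, -2.75372224e-05]), 'tool_pos': array([0.19008203, 0.64696964, 0.23005195]), 'tcp_rot': array([-0.44737094, -3.10918559,  0.00324359]), 'wrist_force': array([-0.60406743,  0.11286625,  0.0224957 ]), 'torque': array([ 0.00343681,  0.00766736, -0.01463835]), 'grip_force': 0.0, 'width': 1.0041767931678645}
```

View pics/top.png

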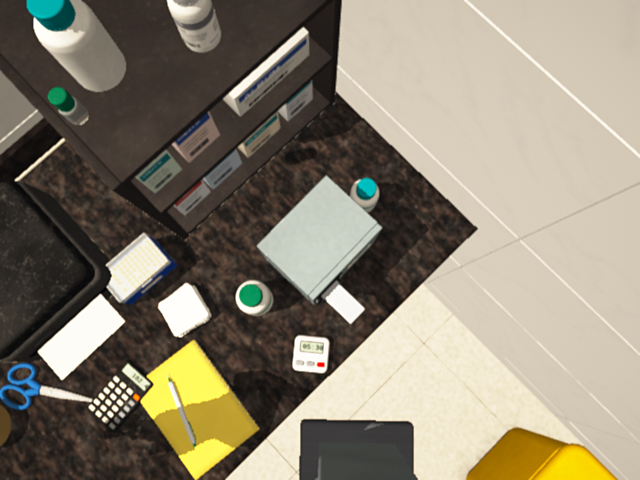

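View pics/side.png

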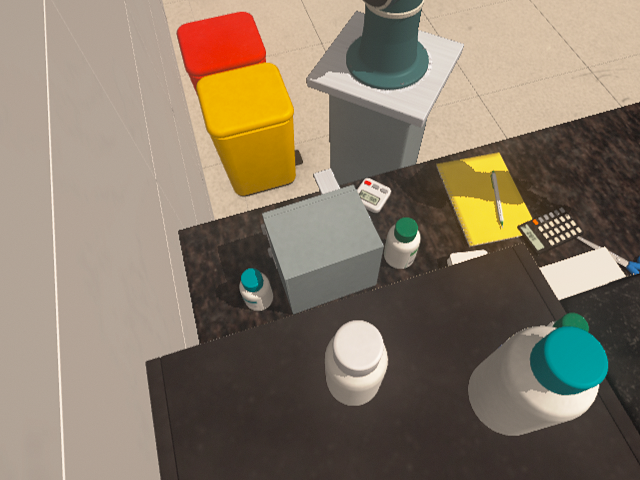

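The top view shows the locker top with corners (327,178), (381,230), (316,300) and (258,245). The paddle is at (343,302), the timer at (311,353), and the bottles at (254,297) and (365,193).

Run:
```python
from h import *
P=np.load('top.npy')
np.set_printoptions(precision=4,suppress=True)
for n,(u,v) in dict(tl=(327,182),tr=(377,231),bl=(315,294),le=(263,245),c=(320,237),pad=(343,302),timer=(311,353),tallcap=(250,295),shortcap=(367,188),front1=(330,350),floor=(400,180)).items(): print(n,P[v,u])
z=P[:,:,2]; v,u=np.mgrid[:480,:640]
m=(z>.155)&(z<.18)&(u>250)&(u<390)&(v>170)&(v<310)
q=P[m][:,:2].astype(np.float32); r=cv2.minAreaRect(q); print('lockertop',z[m].mean(),r,cv2.boxPoints(r))
m=(z>.115)&(z<.145)&(u>318)&(u<375)&(v>280)&(v<330)
q=P[m][:,:2].astype(np.float32); r=cv2.minAreaRect(q); print('paddle',m.sum(),z[m].mean(),r,cv2.boxPoints(r))
```

```text
tl [0.6987 0.1149 0.1693]
tr [0.6157 0.0295 0.1658]
bl [0.5079 0.132  0.1672]
le [0.5884 0.2205 0.1678]
c [0.6031 0.1253 0.1704]
pad [0.4978 0.0841 0.1305]
timer [0.4069 0.1389 0.0151]
tallcap [0.5081 0.2462 0.1146]
shortcap [0.7096 0.0403 0.0962]
front1 [ 0.4125  0.1024 -0.0063]
floor [ 0.7534 -0.0346  0.0032]
lockertop 0.16709733763037696 ((0.6036945581436157, 0.1253245770931244), (0.13499319553375244, 0.1701475977897644), 47.25365447998047) [[0.4954 0.1335]
 [0.6204 0.018 ]
 [0.712  0.1171]
 [0.587  0.2326]]
paddle 907 0.13134192320928695 ((0.4977015256881714, 0.08435049653053284), (0.0695372000336647, 0.04994255676865578), 47.296226501464844) [[0.4558 0.0757]
 [0.4925 0.0419]
 [0.5396 0.093 ]
 [0.5029 0.1268]]
```

```bash
cat >> h.py <<'E'
def to(tgt,yaw_y):
    """shift (cm) and twist (deg) to bring TCP to tgt with tool y heading yaw_y deg (from the measured pose)"""
    s=bot.read_state();M=R.from_rotvec(s['tcp_rot']).as_matrix()
    y=np.degrees(np.arctan2(M[1,1],M[0,1]))
    print('t',s['time'],'pos',s['tool_pos'].round(4),'yaw_y',y.round(2),'zax',M[:,2].round(4),'q',s['q'].round(2),'f',s['wrist_force'].round(2),'m',s['torque'].round(3),'g',s['grip_force'],s['width'])
    print('shift cm',((np.array(tgt)-s['tool_pos'])@M*100).round(2),'twist',(y-yaw_y).round(2))
E
python3 -c "
from h import *
to([.4855,.0712,.19],-42.75)"
```

```text
t 0.1 pos [0.1901 0.647  0.2301] yaw_y 73.62 zax [-7.e-04 -2.e-03 -1.e+00] q [ 1.25  0.26  1.61  0.    1.27 -0.04] f [-0.6   0.11  0.02] m [ 0.003  0.008 -0.015] g 0.0 1.0041767931678645
shift cm [-44.58 -46.9    4.1 ] twist 116.37
```

step_arm(
  motion=[
    [8.5,-44.6,-46.9,2,116.4],
    [8.5,-44.6,-46.9,2,116.4],
    [8.5,-44.6,-46.9,2,116.4],
    [8.5,-44.6,-46.9,2,116.4],
    [8.5,-44.6,-46.9,2,116.4],
    [8.5,-44.6,-46.9,2,116.4],
    [8.5,-44.6,-46.9,2,116.4],
    [8.5,-44.6,-46.9,2,116.4],
    [8.5,-44.6,-46.9,2,116.4],
    [8.5,-44.6,-46.9,2,116.4],
    [8.5,-44.6,-46.9,2,116.4],
    [8.5,-44.6,-46.9,2,116.4],
    [8.5,-44.6,-46.9,2,116.4],
    [8.5,-44.6,-46.9,2,116.4],
    [8.5,-44.6,-46.9,2,116.4],
    [8.5,-44.6,-46.9,2,116.4],
    [8.5,-44.6,-46.9,2,116.4],
    [8.5,-44.6,-46.9,2,116.4],
    [8.5,-44.6,-46.9,2,116.4],
    [8.5,-44.6,-46.9,2,116.4],
  ],
)

```text
time: 2.1
tool_pos: [0.4858, 0.0725, 0.2114]
tcp_rot: [2.878, 1.261, 0.0]
wrist_force: [-0.4, 0.5, -0.1]
width: 0.996
grip_force: 0.0
```

Run:
```python
from h import *
to([.4855,.0712,.109],-42.75)
p,d,P=cam('wrist'); cv2.imwrite('pics/w.png',p[:,:,::-1]); np.save('w.npy',P)
z=P[:,:,2]; m=(z>.118)&(z<.145)
q=P[m][:,:2].astype(np.float32); r=cv2.minAreaRect(q); print(m.sum(),np.nanmean(z[m]),r,cv2.boxPoints(r))
```

```text
t 2.1 pos [0.4858 0.0725 0.2114] yaw_y -42.69 zax [ 2.e-04 -0.e+00 -1.e+00] q [ 0.1  -0.07  2.01 -0.    1.21  0.84] f [-0.43  0.54 -0.05] m [-0.047  0.003 -0.004] g 0.0 0.9962635288444316
shift cm [-0.12  0.06 10.24] twist 0.06
8720 0.13139235367834756 ((0.49910256266593933, 0.08263860642910004), (0.06742432713508606, 0.050065889954566956), 47.29086685180664) [[0.457842   0.07484595]
 [0.49463075 0.04088743]
 [0.54036313 0.09043126]
 [0.5035744  0.12438978]]
```

View pics/w.png

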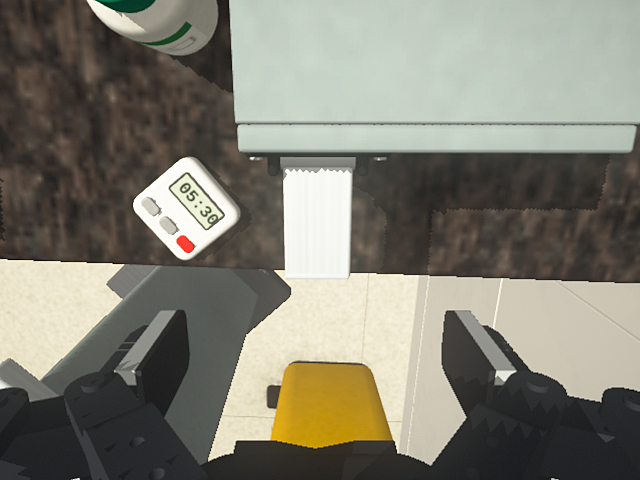

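The wrist view shows the paddle from (284,170) to (352,278). The bracket ears sit at rows 157–175, and the timer at (187,207) is well clear of the fingers. I'll measure the paddle's mid-line from this.

Run:
```python
from h import *
P=np.load('w.npy'); z=P[:,:,2]
m=(z>.118)&(z<.145);m[:185]=0
q=P[m][:,:2].astype(np.float32); r=cv2.minAreaRect(q); print(m.sum(),r)
a=np.radians(47.25);X=np.array([np.cos(a),np.sin(a)]);Y=np.array([-X[1],X[0]])
e=(q@X).min(); c=((q@Y).min()+(q@Y).max())/2
print('width',np.ptp(q@Y)); g=(e+.018)*X+c*Y; print('grip',g)
door=P[125:150,250:620].reshape(-1,3); door=door[(door[:,2]>.15)]; print('door face dist',(door[:,:2]@X).min()-e, 'left edge-c',(door[:,:2]@Y).max()-c)
to([*g,.109],-42.75)
```

```text
6273 ((0.49405989050865173, 0.07717698812484741), (0.052518609911203384, 0.036122579127550125), 47.22467041015625)
width 0.03612721348825698
grip [0.4884443  0.07111039]
door face dist 0.07332692376390243 left edge-c 0.028733317237115252
t 2.15 pos [0.4859 0.0724 0.2114] yaw_y -42.71 zax [ 1.e-04 -0.e+00 -1.e+00] q [ 0.1  -0.07  2.01 -0.    1.21  0.84] f [ 1.04  0.16 -0.49] m [-0.046 -0.011  0.014] g 0.0 0.9933715477370478
shift cm [ 0.08  0.27 10.24] twist 0.04
```

step_arm(
  motion=[
    [8.5,0.1,0.2,5,0],
    [8.5,0.1,0.2,9,0],
    [8.5,0.1,0.2,10.6,0],
    [8.5,0.1,0.2,10.6,0],
    [8.5,0.1,0.2,10.6,0],
    [5,0.1,0.2,10.6,0],
    [5,0.1,0.2,10.6,0],
    [5,0.1,0.2,10.6,0],
  ],
  force=20,
)

```text
time: 2.95
tool_pos: [0.4892, 0.0714, 0.1067]
tcp_rot: [2.878, 1.258, 0.004]
wrist_force: [0.7, -0.3, 0.3]
width: 0.584
grip_force: 0.0
```

Run:
```python
from h import *
to([.4884,.0711,.105],-42.75)
F=[]
for i in range(6):
    bot.read_camera('side'); F.append(bot.read_state()['wrist_force'])
print(np.mean(F,0),np.std(F,0))
p,d,P=cam('wrist'); cv2.imwrite('pics/w2.png',p[:,:,::-1])
```

```text
t 2.95 pos [0.4892 0.0714 0.1067] yaw_y -42.77 zax [ 2.7e-03  2.0e-04 -1.0e+00] q [ 0.09  0.04  2.11 -0.    0.99  0.84] f [ 0.7 -0.3  0.3] m [ 0.038 -0.003  0.049] g 0.0 0.5840771674753727
shift cm [-0.08 -0.04  0.17] twist -0.02
[-0.0956257  -0.26812796  0.27967526] [0.70653388 0.59632783 0.75552533]
```

View pics/w2.png

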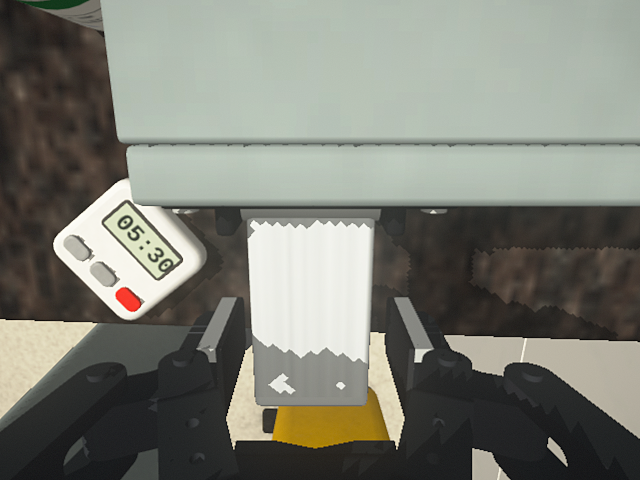

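The paddle spans columns 250–372 and the pads stand at 240 and 398, so it is centred between them. Closing lightly.

step_arm(
  motion=[
    [3.2,0,0,0,0],
    [3.2,0,0,0,0],
    [3.2,0,0,0,0],
    [3.2,0,0,0,0],
    [3.2,0,0,0,0],
    [3.2,0,0,0,0],
  ],
  force=25,
)

```text
time: 3.9
tool_pos: [0.4871, 0.0716, 0.1054]
tcp_rot: [-2.877, -1.258, 0.003]
wrist_force: [-5.5, 0.8, 5.4]
width: 0.417
grip_force: 26.2
```

```bash
cat >> h.py <<'E'
def probe(n=5):
    F=[];Z=[]
    for i in range(n):
        bot.read_camera('side'); s=bot.read_state();F.append(np.r_[s['wrist_force'],s['torque']]);Z.append(s['tool_pos'])
    a=np.radians(47.25);F=np.mean(F,0)
    X=np.array([np.cos(a),np.sin(a),0]);Y=np.array([-X[1],X[0],0])
    print('t %.2f z %.4f'%(s['time'],np.mean(Z,0)[2]),'F in/left/up',np.round([F[:3]@X,F[:3]@Y,F[2]],2),'M',np.round([F[3:]@X,F[3:]@Y,F[5]],3),'pos',np.mean(Z,0).round(4),'w %.3f g %.1f'%(s['width'],s['grip_force']))
E
python3 -c "
from h import *
probe()"
```

```text
t 4.15 z 0.1053 F in/left/up [-2.55  4.3   5.34] M [ 0.77   0.359 -0.036] pos [0.4871 0.0716 0.1053] w 0.416 g 26.2
```

step_arm(
  motion=[
    [3.2,0,-0.1,-0.15,0],
    [3.2,0,-0.1,-0.3,0],
    [3.2,0,-0.1,-0.3,0],
  ],
)

```text
time: 4.45
tool_pos: [0.487, 0.0717, 0.1074]
tcp_rot: [2.878, 1.259, -0.002]
wrist_force: [-0.1, 0.2, -6.0]
width: 0.416
grip_force: 25.7
```

```bash
python3 -c "
from h import *
probe()"
```

```text
t 4.70 z 0.1076 F in/left/up [-0.19 -1.35 -6.58] M [-0.182  0.253  0.036] pos [0.487  0.0717 0.1076] w 0.418 g 25.7
```

```bash
cat >> h.py <<'E'
    z=np.mean(Z,0)[2]; ph=np.arcsin((z-.1054)/.06); U=-F[2];I=-(F[:3]@X)
    print('phi %.3f eff %.2f spring %.2f inward mm %.2f'%(ph,U*np.cos(ph)+I*np.sin(ph)-F[3:]@Y/.06,2+4*ph,60*(1-np.cos(ph))))
E
sed -n 30,40p h.py
```

```text
z=np.mean(Z,0)[2]; ph=np.arcsin((z-.1054)/.06); U=-F[2];I=-(F[:3]@X)
    print('phi %.3f eff %.2f spring %.2f inward mm %.2f'%(ph,U*np.cos(ph)+I*np.sin(ph)-F[3:]@Y/.06,2+4*ph,60*(1-np.cos(ph))))
```

step_arm(
  motion=[
    [3.2,0,0,-0.15,0],
    [3.2,0,0,-0.3,0],
    [3.2,0,0,-0.3,0],
  ],
)

```text
time: 5.0
tool_pos: [0.4872, 0.072, 0.1114]
tcp_rot: [-2.878, -1.258, 0.0]
wrist_force: [-0.0, -0.1, -5.6]
width: 0.416
grip_force: 25.7
```

```bash
python3 -c "
from h import *
probe()"
```

```text
t 5.25 z 0.1113 F in/left/up [-0.7  -0.08 -5.63] M [-0.02   0.273  0.004] pos [0.4872 0.072  0.1113] w 0.410 g 25.7
phi 0.099 eff 1.13 spring 2.39 inward mm 0.29
```

step_arm(
  motion=[
    [3.2,0,0,-0.1,0],
    [3.2,0,0,-0.15,0],
    [3.2,0,0,-0.15,0],
  ],
)

```text
time: 5.55
tool_pos: [0.4873, 0.0721, 0.1129]
tcp_rot: [-2.878, -1.258, -0.0]
wrist_force: [1.5, 0.4, -5.5]
width: 0.414
grip_force: 25.7
```

```bash
python3 -c "
from h import *
probe()"
```

```text
t 5.80 z 0.1128 F in/left/up [ 0.35  0.54 -5.59] M [0.116 0.199 0.043] pos [0.4874 0.0721 0.1128] w 0.414 g 25.7
phi 0.124 eff 2.19 spring 2.50 inward mm 0.46
```

step_arm(
  motion=[
    [3.2,0.02,0,-0.1,0],
    [3.2,0.02,0,-0.15,0],
    [3.2,0.02,0,-0.15,0],
  ],
)

```text
time: 6.1
tool_pos: [0.4875, 0.0722, 0.1143]
tcp_rot: [-2.878, -1.258, 0.0]
wrist_force: [-0.2, 1.6, -6.8]
width: 0.41
grip_force: 25.7
```

```bash
python3 -c "
from h import *
probe()"
```

```text
t 6.35 z 0.1143 F in/left/up [ 0.37  1.34 -5.93] M [0.171 0.138 0.019] pos [0.4875 0.0722 0.1143] w 0.415 g 25.7
phi 0.148 eff 3.52 spring 2.59 inward mm 0.66
```

step_arm(
  motion=[
    [3.2,0.03,0,-0.1,0],
    [3.2,0.03,0,-0.15,0],
    [3.2,0.03,0,-0.15,0],
  ],
)

```text
time: 6.65
tool_pos: [0.4876, 0.0723, 0.1158]
tcp_rot: [-2.878, -1.258, 0.0]
wrist_force: [-0.3, 1.9, -6.8]
width: 0.412
grip_force: 25.7
```

```bash
python3 -c "
from h import *
probe()"
```

```text
t 6.90 z 0.1158 F in/left/up [ 0.07  1.34 -6.06] M [0.244 0.201 0.043] pos [0.4876 0.0723 0.1158] w 0.413 g 25.7
phi 0.174 eff 2.61 spring 2.69 inward mm 0.90
```

step_arm(
  motion=[
    [3.2,0.03,-0.03,-0.1,0],
    [3.2,0.03,-0.03,-0.15,0],
    [3.2,0.03,-0.03,-0.15,0],
  ],
)

```text
time: 7.2
tool_pos: [0.4878, 0.0726, 0.1174]
tcp_rot: [2.878, 1.258, 0.0]
wrist_force: [-0.9, 0.4, -6.5]
width: 0.417
grip_force: 25.7
```

```bash
python3 -c "
from h import *
probe()"
```

```text
t 7.45 z 0.1173 F in/left/up [-0.91 -0.16 -6.4 ] M [-0.032  0.343  0.011] pos [0.4878 0.0726 0.1173] w 0.417 g 25.7
phi 0.200 eff 0.74 spring 2.80 inward mm 1.20
```

step_arm(
  motion=[
    [3.2,0.03,0,-0.1,0],
    [3.2,0.03,0,-0.15,0],
    [3.2,0.03,0,-0.15,0],
  ],
)

```text
time: 7.75
tool_pos: [0.4881, 0.073, 0.1189]
tcp_rot: [2.879, 1.258, 0.0]
wrist_force: [-0.2, -1.7, -6.6]
width: 0.416
grip_force: 25.7
```

```bash
python3 -c "
from h import *
probe()"
```

```text
t 8.00 z 0.1189 F in/left/up [-0.29 -0.5  -6.31] M [-0.051  0.284 -0.014] pos [0.4881 0.073  0.1189] w 0.418 g 25.7
phi 0.227 eff 1.49 spring 2.91 inward mm 1.53
```

step_arm(
  motion=[
    [3.2,0.04,0,-0.1,0],
    [3.2,0.04,0,-0.15,0],
    [3.2,0.04,0,-0.15,0],
  ],
)

```text
time: 8.3
tool_pos: [0.4883, 0.0733, 0.1204]
tcp_rot: [2.879, 1.258, 0.0]
wrist_force: [0.4, -0.5, -6.2]
width: 0.413
grip_force: 25.7
```

```bash
python3 -c "
from h import *
probe()"
```

```text
t 8.55 z 0.1204 F in/left/up [-0.18 -0.5  -6.57] M [-0.079  0.238 -0.002] pos [0.4883 0.0733 0.1204] w 0.418 g 25.7
phi 0.252 eff 2.44 spring 3.01 inward mm 1.89
```

step_arm(
  motion=[
    [3.2,0.04,0,-0.1,0],
    [3.2,0.04,0,-0.15,0],
    [3.2,0.04,0,-0.15,0],
  ],
)

```text
time: 8.85
tool_pos: [0.4886, 0.0736, 0.1219]
tcp_rot: [2.879, 1.258, 0.0]
wrist_force: [1.6, -0.4, -7.4]
width: 0.408
grip_force: 25.7
```

```bash
python3 -c "
from h import *
probe()"
```

```text
t 9.10 z 0.1218 F in/left/up [ 0.49 -0.75 -6.88] M [-0.147  0.213  0.015] pos [0.4885 0.0736 0.1218] w 0.418 g 25.7
phi 0.277 eff 2.93 spring 3.11 inward mm 2.29
```

step_arm(
  motion=[
    [3.2,0.045,0,-0.1,0],
    [3.2,0.045,0,-0.15,0],
    [3.2,0.045,0,-0.15,0],
  ],
)

```text
time: 9.4
tool_pos: [0.4888, 0.0739, 0.1234]
tcp_rot: [-2.879, -1.258, -0.0]
wrist_force: [0.6, -0.1, -5.7]
width: 0.422
grip_force: 25.8
```

```bash
python3 -c "
from h import *
probe()"
```

```text
t 9.65 z 0.1234 F in/left/up [ 0.01 -0.6  -6.73] M [-0.13   0.192 -0.049] pos [0.4888 0.0739 0.1234] w 0.414 g 25.8
phi 0.304 eff 3.22 spring 3.22 inward mm 2.75
```

step_arm(
  motion=[
    [3.2,0.05,0,-0.1,0],
    [3.2,0.05,0,-0.15,0],
    [3.2,0.05,0,-0.15,0],
  ],
)

```text
time: 9.95
tool_pos: [0.4891, 0.0742, 0.1248]
tcp_rot: [2.878, 1.258, -0.0]
wrist_force: [0.8, -1.4, -6.3]
width: 0.413
grip_force: 25.8
```

```bash
python3 -c "
from h import *
probe()"
```

```text
t 10.20 z 0.1248 F in/left/up [-0.34 -1.14 -6.73] M [-0.181  0.27   0.029] pos [0.4891 0.0742 0.1248] w 0.417 g 25.8
phi 0.329 eff 1.98 spring 3.32 inward mm 3.22
```

step_arm(
  motion=[
    [3.2,0.055,0.02,-0.1,0],
    [3.2,0.055,0.02,-0.15,0],
    [3.2,0.055,0.02,-0.15,0],
  ],
)

```text
time: 10.5
tool_pos: [0.4894, 0.0746, 0.1263]
tcp_rot: [-2.878, -1.258, 0.001]
wrist_force: [-0.0, 0.1, -7.3]
width: 0.415
grip_force: 25.8
```

```bash
python3 -c "
from h import *
probe()"
```

```text
t 10.75 z 0.1262 F in/left/up [-0.59  0.36 -6.35] M [-0.027  0.312  0.011] pos [0.4895 0.0746 0.1262] w 0.418 g 25.8
phi 0.354 eff 0.97 spring 3.42 inward mm 3.73
```

step_arm(
  motion=[
    [3.2,0.055,0,-0.1,0],
    [3.2,0.055,0,-0.15,0],
    [3.2,0.055,0,-0.15,0],
  ],
)

```text
time: 11.05
tool_pos: [0.4898, 0.075, 0.1278]
tcp_rot: [-2.878, -1.258, 0.0]
wrist_force: [-1.6, -0.3, -7.6]
width: 0.417
grip_force: 25.8
```

```bash
cat >> h.py <<'E'
def tilt():
    p,d,P=cam('wrist'); a=np.radians(47.25);X=np.array([np.cos(a),np.sin(a)])
    q=P[200:420,265:355].reshape(-1,3); q=q[(q[:,2]>.125)&(q[:,2]<.22)]
    s=q[:,:2]@X; c=np.polyfit(s,q[:,2],1); k=np.abs(np.polyval(c,s)-q[:,2])<.004; c=np.polyfit(s[k],q[k,2],1)
    print('tilt',-np.arctan(c[0]),len(q),k.sum()); return p
E
python3 -c "
from h import *
probe(); tilt()"
```

```text
t 11.30 z 0.1277 F in/left/up [-0.99  0.43 -6.29] M [ 0.1    0.428 -0.037] pos [0.4898 0.075  0.1277] w 0.418 g 25.8
phi 0.381 eff -0.92 spring 3.53 inward mm 4.31
tilt 0.3328827652626539 18724 18264
```

step_arm(
  motion=[
    [3.2,0.03,0,-0.1,0],
    [3.2,0.03,0,-0.15,0],
    [3.2,0.03,0,-0.15,0],
  ],
)

```text
time: 11.65
tool_pos: [0.4903, 0.0754, 0.1294]
tcp_rot: [-2.878, -1.258, -0.001]
wrist_force: [-1.4, 1.1, -7.8]
width: 0.417
grip_force: 25.9
```

```bash
python3 -c "
from h import *
probe(); tilt()"
```

```text
t 11.90 z 0.1294 F in/left/up [-0.06  1.32 -7.03] M [0.237 0.173 0.019] pos [0.4903 0.0754 0.1294] w 0.417 g 25.9
phi 0.411 eff 3.59 spring 3.64 inward mm 4.99
tilt 0.35829607251700146 18736 18128
```

step_arm(
  motion=[
    [3.2,0.06,-0.02,-0.1,0],
    [3.2,0.06,-0.02,-0.15,0],
    [3.2,0.06,-0.02,-0.15,0],
  ],
)

```text
time: 12.25
tool_pos: [0.4906, 0.0757, 0.1308]
tcp_rot: [2.878, 1.258, 0.0]
wrist_force: [-0.5, 1.1, -7.3]
width: 0.415
grip_force: 25.9
```

```bash
python3 -c "
from h import *
probe(); tilt()"
```

```text
t 12.50 z 0.1308 F in/left/up [ 0.77  0.27 -7.8 ] M [0.076 0.119 0.019] pos [0.4906 0.0757 0.1308] w 0.418 g 25.9
phi 0.437 eff 4.75 spring 3.75 inward mm 5.64
tilt 0.380136895219195 18734 17716
```

step_arm(
  motion=[
    [3.2,0.03,0,-0.08,0],
    [3.2,0.03,0,-0.08,0],
    [3.2,0.03,0,-0.08,0],
  ],
)

```text
time: 12.85
tool_pos: [0.4908, 0.0759, 0.1317]
tcp_rot: [2.878, 1.258, 0.0]
wrist_force: [1.1, 0.3, -8.6]
width: 0.416
grip_force: 25.9
```

```bash
python3 -c "
from h import *
probe(7); tilt()"
```

```text
t 13.20 z 0.1317 F in/left/up [ 1.04 -0.1  -7.8 ] M [-0.044  0.093 -0.016] pos [0.4908 0.0759 0.1317] w 0.414 g 25.9
phi 0.453 eff 5.00 spring 3.81 inward mm 6.06
tilt 0.39283542240865776 18728 17515
```

step_arm(
  motion=[
    [3.2,0.1,0,-0.12,0],
    [3.2,0.1,0,-0.12,0],
    [3.2,0.1,0,-0.12,0],
  ],
)

```text
time: 13.55
tool_pos: [0.4912, 0.0765, 0.1328]
tcp_rot: [2.878, 1.258, -0.001]
wrist_force: [-0.7, -1.5, -6.6]
width: 0.416
grip_force: 26.0
```

```bash
python3 -c "
from h import *
probe(6); tilt()"
```

```text
t 13.85 z 0.1328 F in/left/up [-1.94 -0.55 -6.39] M [-0.126  0.512 -0.001] pos [0.4912 0.0764 0.1328] w 0.412 g 26.0
phi 0.474 eff -1.96 spring 3.90 inward mm 6.62
tilt 0.4093218519303251 18723 16518
```

```bash
sed -i "s|-F\[3:\]@Y/.06,|-(F[3:]@Y+.14*(F[:3]@X))/.06,|" h.py; sed -i "s|print('phi|print('Ftan %.2f'%(U*np.cos(ph)+I*np.sin(ph)),'phi|" h.py
```

step_arm(
  motion=[
    [3.2,0.03,-0.01,-0.12,0],
    [3.2,0.03,-0.01,-0.12,0],
    [3.2,0.03,-0.01,-0.12,0],
  ],
)

```text
time: 14.2
tool_pos: [0.4916, 0.0769, 0.1341]
tcp_rot: [2.878, 1.258, 0.0]
wrist_force: [-0.5, -3.6, -7.3]
width: 0.414
grip_force: 26.0
```

```bash
python3 -c "
from h import *
probe(6); tilt()"
```

```text
t 14.50 z 0.1341 F in/left/up [-2.02 -1.22 -6.22] M [-0.181  0.488 -0.019] pos [0.4916 0.0769 0.1341] w 0.413 g 26.0
Ftan 6.42 phi 0.498 eff 3.00 spring 3.99 inward mm 7.30
tilt 0.4279876654897476 18743 15500
```

step_arm(
  motion=[
    [3.2,0.05,0.03,-0.12,0],
    [3.2,0.05,0.03,-0.12,0],
    [3.2,0.05,0.03,-0.12,0],
  ],
)

```text
time: 14.85
tool_pos: [0.492, 0.0773, 0.1351]
tcp_rot: [-2.878, -1.258, 0.0]
wrist_force: [-0.5, -1.2, -7.0]
width: 0.415
grip_force: 25.9
```

```bash
python3 -c "
from h import *
probe(4)"
```

```text
t 15.05 z 0.1351 F in/left/up [-0.45 -0.22 -7.12] M [-0.06   0.352  0.017] pos [0.492  0.0773 0.1351] w 0.413 g 25.9
Ftan 6.41 phi 0.518 eff 1.60 spring 4.07 inward mm 7.88
```

step_arm(
  motion=[
    [3.2,0.07,0,-0.13,0],
    [3.2,0.07,0,-0.13,0],
    [3.2,0.07,0,-0.13,0],
  ],
)

```text
time: 15.35
tool_pos: [0.4924, 0.0778, 0.1365]
tcp_rot: [-2.878, -1.258, 0.0]
wrist_force: [-1.2, 0.1, -7.8]
width: 0.418
grip_force: 25.9
```

```bash
python3 -c "
from h import *
probe(4)"
```

```text
t 15.55 z 0.1365 F in/left/up [-0.62  0.48 -7.6 ] M [ 0.057  0.326 -0.007] pos [0.4924 0.0778 0.1365] w 0.419 g 25.9
Ftan 6.82 phi 0.544 eff 2.82 spring 4.18 inward mm 8.66
```

step_arm(
  motion=[
    [3.2,0.07,0,-0.13,0],
    [3.2,0.07,0,-0.13,0],
    [3.2,0.07,0,-0.13,0],
  ],
)

```text
time: 15.85
tool_pos: [0.4929, 0.0783, 0.1378]
tcp_rot: [-2.878, -1.258, 0.0]
wrist_force: [-0.6, 0.1, -8.3]
width: 0.417
grip_force: 25.9
```

```bash
python3 -c "
from h import *
probe(4)"
```

```text
t 16.05 z 0.1378 F in/left/up [-0.3   0.87 -7.81] M [ 0.139  0.29  -0.001] pos [0.4929 0.0782 0.1378] w 0.408 g 25.9
Ftan 6.74 phi 0.570 eff 2.59 spring 4.28 inward mm 9.48
```

step_arm(
  motion=[
    [3.2,0.08,-0.02,-0.13,0],
    [3.2,0.08,-0.02,-0.13,0],
    [3.2,0.08,-0.02,-0.13,0],
  ],
)

```text
time: 16.35
tool_pos: [0.4935, 0.0788, 0.1392]
tcp_rot: [2.878, 1.258, 0.0]
wrist_force: [-1.1, 0.1, -7.9]
width: 0.415
grip_force: 26.0
```

```bash
python3 -c "
from h import *
probe(4);tilt()"
```

```text
t 16.55 z 0.1391 F in/left/up [-0.74  0.15 -7.95] M [0.023 0.344 0.011] pos [0.4934 0.0788 0.1391] w 0.415 g 26.0
Ftan 6.99 phi 0.597 eff 2.97 spring 4.39 inward mm 10.38
tilt 0.5033161315877223 18734 11658
```

step_arm(
  motion=[
    [3.2,0.08,0,-0.13,0],
    [3.2,0.08,0,-0.13,0],
    [3.2,0.08,0,-0.13,0],
  ],
)

```text
time: 16.9
tool_pos: [0.494, 0.0794, 0.1404]
tcp_rot: [2.878, 1.258, -0.0]
wrist_force: [0.8, -0.8, -7.4]
width: 0.417
grip_force: 26.0
```

```bash
python3 -c "
from h import *
probe(4)"
```

```text
t 17.10 z 0.1404 F in/left/up [-1.07 -0.18 -7.93] M [-0.026  0.428 -0.026] pos [0.4939 0.0794 0.1404] w 0.409 g 26.0
Ftan 7.07 phi 0.623 eff 2.43 spring 4.49 inward mm 11.26
```

step_arm(
  motion=[
    [3.2,0.08,0,-0.13,0],
    [3.2,0.08,0,-0.13,0],
    [3.2,0.08,0,-0.13,0],
  ],
)

```text
time: 17.4
tool_pos: [0.4946, 0.08, 0.1418]
tcp_rot: [2.879, 1.258, 0.0]
wrist_force: [-0.4, -0.6, -7.4]
width: 0.414
grip_force: 26.0
```

```bash
python3 -c "
from h import *
probe(4)"
```

```text
t 17.60 z 0.1417 F in/left/up [-1.71 -0.54 -7.81] M [-0.029  0.461 -0.032] pos [0.4945 0.08   0.1417] w 0.416 g 26.0
Ftan 7.25 phi 0.651 eff 3.56 spring 4.60 inward mm 12.26
```

step_arm(
  motion=[
    [3.2,0.07,0.01,-0.13,0],
    [3.2,0.07,0.01,-0.13,0],
    [3.2,0.07,0.01,-0.13,0],
  ],
)

```text
time: 17.9
tool_pos: [0.4949, 0.0805, 0.1428]
tcp_rot: [-2.879, -1.258, 0.0]
wrist_force: [0.3, -0.9, -10.2]
width: 0.419
grip_force: 26.3
```

```bash
python3 -c "
from h import *
probe(4)"
```

```text
t 18.10 z 0.1428 F in/left/up [ -0.74  -0.97 -10.88] M [-0.192  0.376  0.001] pos [0.4949 0.0805 0.1428] w 0.414 g 26.3
Ftan 8.97 phi 0.673 eff 4.44 spring 4.69 inward mm 13.08
```

step_arm(
  motion=[
    [3.2,0.03,0.03,-0.05,0],
    [3.2,0.03,0.03,-0.05,0],
    [3.2,0.03,0.03,-0.05,0],
  ],
)

```text
time: 18.4
tool_pos: [0.4951, 0.0806, 0.1432]
tcp_rot: [-2.878, -1.258, 0.001]
wrist_force: [-0.5, 0.5, -12.7]
width: 0.41
grip_force: 26.4
```

```bash
python3 -c "
from h import *
probe(5);tilt()"
```

```text
t 18.65 z 0.1432 F in/left/up [  0.05   0.82 -12.69] M [0.09  0.256 0.013] pos [0.4951 0.0806 0.1432] w 0.421 g 26.3
Ftan 9.83 phi 0.681 eff 5.46 spring 4.72 inward mm 13.39
tilt 0.5583243446068282 18726 9057
```

Up-force rose from 7.8 to 12.7 N over about 1.5 mm, so the paddle is on the rubber stop at about 3 N beyond the spring. Next I'll swing the door gently, first staying inside the play.

step_arm(
  motion=[
    [3.2,-0.12,0.05,0,-0.5],
    [3.2,-0.235,0.095,0,-1],
    [3.2,-0.47,0.19,0,-2],
    [3.2,-0.7,0.3,0,-3],
    [3.2,-0.93,0.4,0,-4],
    [3.2,-1.04,0.46,0,-4.5],
    [3.2,-1.04,0.46,0,-4.5],
  ],
)

```text
time: 19.4
tool_pos: [0.4915, 0.0696, 0.1435]
tcp_rot: [-2.827, -1.371, 0.001]
wrist_force: [-1.5, 2.3, -13.0]
width: 0.415
grip_force: 26.6
```

```bash
python3 -c "
from h import *
probe(4)"
```

```text
t 19.60 z 0.1435 F in/left/up [  0.25   2.42 -13.07] M [0.379 0.19  0.179] pos [0.4915 0.0696 0.1435] w 0.417 g 26.7
Ftan 9.94 phi 0.688 eff 6.18 spring 4.75 inward mm 13.64
```

step_arm(
  motion=[
    [3.2,-0.12,0.0,0,-0.5],
    [3.2,-0.235,0.05,0,-1],
    [3.2,-0.35,0.1,0,-1.5],
    [3.2,-0.35,0.1,0,-1.5],
  ],
)

```text
time: 20.0
tool_pos: [0.4907, 0.0661, 0.1441]
tcp_rot: [2.808, 1.408, 0.001]
wrist_force: [-0.9, 3.1, -9.5]
width: 0.413
grip_force: 27.0
```

```bash
python3 -c "
from h import *
probe(4)"
```

```text
t 20.20 z 0.1441 F in/left/up [-0.56  1.77 -9.08] M [0.317 0.342 0.073] pos [0.4907 0.0662 0.1441] w 0.417 g 27.2
Ftan 7.29 phi 0.702 eff 2.90 spring 4.81 inward mm 14.19
```

step_arm(
  motion=[
    [3.2,-0.12,0.0,0,-0.5],
    [3.2,-0.235,0.05,0,-1],
    [3.2,-0.35,0.1,0,-1.5],
    [3.2,-0.47,0.15,0,-2],
    [3.2,-0.47,0.15,0,-2],
  ],
)

```text
time: 20.7
tool_pos: [0.4894, 0.0614, 0.1439]
tcp_rot: [2.783, 1.456, 0.002]
wrist_force: [0.9, -2.1, -7.2]
width: 0.413
grip_force: 27.2
```

```bash
python3 -c "
from h import *
probe(4);p=tilt();cv2.imwrite('pics/w3.png',p[:,:,::-1])"
```

```text
t 20.90 z 0.1439 F in/left/up [-0.14 -2.1  -7.78] M [-0.346  0.217 -0.022] pos [0.4894 0.0614 0.1439] w 0.414 g 27.3
Ftan 6.06 phi 0.697 eff 2.79 spring 4.79 inward mm 14.00
tilt 0.5378099612397975 18709 8632
```

View pics/w3.png

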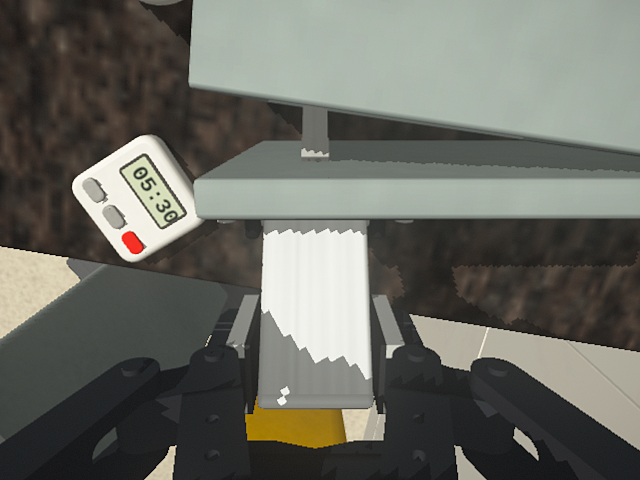

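The door stands about 8° open and the pawl is visible at (315,130), clear of the strike. The paddle is still held. I'll continue the swing.

step_arm(
  motion=[
    [3.2,-0.7,0.3,0,-3],
    [3.2,-1.38,0.63,0,-6],
    [3.2,-2.26,1.13,0,-10],
    [3.2,-3.11,1.68,0,-14],
    [3.2,-3.91,2.3,0,-18],
    [3.2,-4.67,2.97,0,-22],
    [3.2,-5.38,3.69,0,-26],
    [3.2,-6.04,4.46,0,-30],
    [3.2,-6.64,5.27,0,-34],
    [3.2,-7.19,6.13,0,-38],
    [3.2,-7.44,6.57,0,-40],
    [3.2,-7.44,6.57,0,-40],
  ],
)

```text
time: 22.15
tool_pos: [0.5015, -0.0372, 0.1439]
tcp_rot: [2.118, 2.318, 0.002]
wrist_force: [3.5, -0.5, -6.9]
width: 0.413
grip_force: 27.2
```

```bash
python3 -c "
from h import *
probe(3);to([.63,.028,.144],0)"
```

```text
t 22.30 z 0.1440 F in/left/up [ 1.87 -3.23 -7.7 ] M [-0.625 -0.251 -0.225] pos [ 0.5013 -0.0368  0.144 ] w 0.413 g 27.2
Ftan 4.70 phi 0.698 eff 4.52 spring 4.79 inward mm 14.03
t 22.3 pos [ 0.5013 -0.0367  0.144 ] yaw_y 5.17 zax [ 2.4e-03 -1.0e-04 -1.0e+00] q [-0.12  0.01  2.06  0.    1.07 -0.21] f [ 3.62 -0.81 -7.97] m [-0.253 -0.716 -0.26 ] g 27.237187027931213 0.41303234497920616
shift cm [ 5.29 13.4   0.03] twist 5.17
```

step_arm(
  motion=[
    [3.2,-0.7,0.35,0,-3],
    [3.2,-1.38,0.7,0,-6],
    [3.2,-2.26,1.2,0,-10],
    [3.2,-3.11,1.75,0,-14],
    [3.2,-3.91,2.37,0,-18],
    [3.2,-4.67,3.04,0,-22],
    [3.2,-5.38,3.76,0,-26],
    [3.2,-6.04,4.53,0,-30],
    [3.2,-6.64,5.34,0,-34],
    [3.2,-7.19,6.2,0,-38],
    [3.2,-7.44,6.64,0,-40],
    [3.2,-7.67,7.1,0,-42],
    [3.2,-7.67,7.1,0,-42],
    [3.2,-7.67,7.1,0,-42],
  ],
)

```text
time: 23.7
tool_pos: [0.5784, -0.1066, 0.1439]
tcp_rot: [1.147, 2.924, 0.0]
wrist_force: [2.2, -1.5, -5.0]
width: 0.413
grip_force: 27.5
```

```bash
python3 -c "
from h import *
probe(3);to([.63,.028,.144],47.25)"
```

```text
t 23.85 z 0.1439 F in/left/up [ 1.01 -2.7  -5.33] M [-0.554 -0.217 -0.314] pos [ 0.5783 -0.1066  0.1439] w 0.414 g 27.5
Ftan 3.45 phi 0.696 eff 4.71 spring 4.79 inward mm 13.97
t 23.85 pos [ 0.5783 -0.1066  0.1439] yaw_y 47.19 zax [ 0.0012 -0.     -1.    ] q [-0.22  0.17  1.88  0.    1.09 -1.05] f [ 2.96 -0.96 -5.03] m [-0.174 -0.547 -0.355] g 27.48337894678116 0.4137811060285715
shift cm [ 5.35 13.38 -0.  ] twist -0.06
```

step_arm(
  motion=[
    [4,0,0,0,0],
    [5,0,0,0,0],
    [8,0,0,0,0],
    [8,0,0,0,0],
    [8,0,0,0,0],
    [8,0,0,0,0],
    [8,0,0,0,0],
    [8,0,0,-1,0],
    [8,0,0,-3,0],
    [8,0,0,-6,0],
    [8,0,0,-9,0],
    [8,0,0,-12,0],
    [8,0,0,-12,0],
    [8,0,0,-12,0],
    [8,0,0,-12,0],
    [8,0,0,-12,0],
  ],
)

```text
time: 25.45
tool_pos: [0.577, -0.1065, 0.2616]
tcp_rot: [-1.145, -2.922, 0.001]
wrist_force: [-0.2, -0.4, -0.4]
width: 0.933
grip_force: 0.0
```

```bash
python3 -c "
from h import *
to([.63,.028,.144],47.25)
p,d,P=cam('wrist');cv2.imwrite('pics/w4.png',p[:,:,::-1])
p,d,P=cam('top');cv2.imwrite('pics/t4.png',p[:,:,::-1])"
```

```text
t 25.45 pos [ 0.577  -0.1065  0.2616] yaw_y 47.22 zax [-3.1e-03  7.0e-04 -1.0e+00] q [-0.23  0.08  1.76  0.    1.3  -1.05] f [-0.25 -0.43 -0.38] m [ 0.064 -0.047 -0.029] g 0.0 0.9331766622020388
shift cm [ 5.21 13.49 11.76] twist -0.03
```

View pics/w4.png

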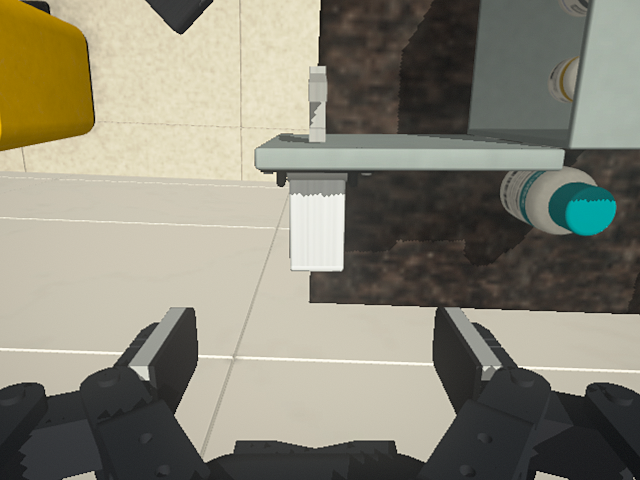

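View pics/t4.png

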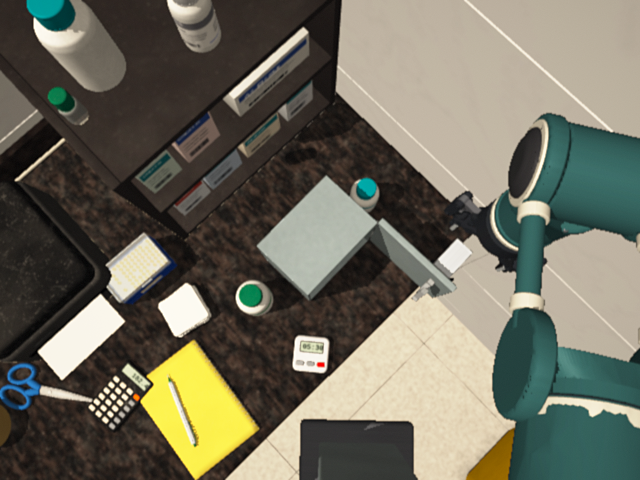

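The door stands at about 90°, the paddle has sprung back level, and the gripper touches nothing. The bystanders are where they were: timer (311,353), bottles (254,297) and (365,193).

```bash
python3 -c "
from workcell import bot
print(bot.finish_job())"
```

```text
the job is handed in; nothing more can be done
None
```

The locker door is open at about 90°, the paddle has sprung back level, the bystanders look unmoved and the arm is clear; the job was handed in at about 25.6 s of the 64 s allowed, and no verdict was returned.

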